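Put away the passed buckle, show the next to the camera

ROBOT

A 6-joint arm with a two-finger parallel gripper is mounted at the origin on the work surface. World frame = base frame: x ahead of the robot, y to its left, z up, the work surface at z = 0. Lengths are in mm, angles in rad, forces in N, time in s.
With the tool pointing down it reaches from about 325 to 925 mm from the base axis. Payload 3.1 kg.
Tool frame: the origin (TCP) lies on the centre line of the jaws, within the pads' length; the fingertips stand 8 mm ahead of it and the grasp point (between the pads) lies 11 mm behind it; z points along the fingers, y is the line along which they close (so a half turn about z gives the same grasp; the last joint's range is limited). The gripper opens to 85 mm and grips with 20 to 120 N. Pads are 22 mm wide; open, the fingers measure 114 mm over their backs; the gripper's body (76 mm by 85 mm) begins 54 mm behind the grasp point. The pads swing forward as they close: fully open they stand 13 mm farther back than shut.
Start: joints at [-1.438, 0.217, 1.613, -0, 1.311, -0.112], TCP at [151.497, -606.373, 209.7] pointing down, gripper open.
Joint ranges: [-2.75, 2.75], [-0.78, 2.1], [0.31, 2.55], [-1.13, 4.27], [0.13, 2.63], [-2.58, 2.58]. Speed limits (rad/s): [2.79, 2.79, 3.14, 3.14, 3.14, 3.14].

INTERFACE

Orientations are given as a unit quaternion [x, y, z, w].
In Python, from bench import robot, camera, camera_params gives the robot as it stands.
- The arm moves only by the shell command python3 -m inch 'ROWS' [OPENING] [FORCE]. ROWS is a JSON list of rows, 1 to 8 of them, each of 6 numbers: dx, dy, dz in mm, then a rotation vector rx, ry, rz in rad; each row is the pose to reach, as a shift and turn from the pose commanded when the command began, along the tool's axes at that moment; what a row does not reach only later rows make up. A row lasts 1/12 s, in which the tool goes at most 41.7 mm and 0.125 rad, less where a joint would pass 70% of its speed; a pose out of reach is approached as far as the arm can. OPENING is the finger opening in mm, set as the command begins (- or left out keeps the last). The fingers move at their own pace and stop on an object; FORCE is the grip in N (left out, the last holds). Time passes only in rows, so rows that do not move let the fingers close. It prints the time, the measured TCP pose, the force, the opening and the grip force at its end.
- robot.sense(): the state, without advancing time (a new reading comes with each control period).
- camera(name): name is "side" or "top"; returns (picture, depth): 480x640x3 uint8, red, green, blue; 480x640 float32, mm along the optical axis (not along the pixel's ray), 0 where there is no reading.
- camera_params(name): a dict with "fx", "fy", "cx", "cy" (pixels), "origin" and "rotation" of the camera in the world. Camera axes: x right, y up, looking along -z (the intrinsics and any distortion apply to the point x, -y, -z); pixel columns grow to the right and rows downward; lengths in mm; the calibration is good to about 2 mm. A picture is of the moment at which its call begins. camera_params takes no time and is no camera call.
- robot.sign_off(): hands the job in; it is judged then, once.
The state is a dict: "t": time; "q": joint angles; "dq": joint speeds; "joint_torque": joint torques, N m; "tool_pos": TCP position; "ee_rot": TCP orientation; "ft_force": force on the tool from outside, world axes, zero at the start; "torque": the same for the moment, N m; "grip_width": finger opening in mm; "grip_force": force on a finger pad.
Only numpy, scipy, OpenCV 4.12 (cv2) and the standard library are available. Lean on these libraries where they do the work, as an engineer would, in place of code of your own. Each camera call takes 0.05 s, during which the arm holds its last target. There are 200 camera calls.

TASK

The silver belt buckle lying on the small leather-topped rest has passed inspection: lay it in the open drawer without dropping it and slide the drawer fully shut. Then take the buckle of the same kind out of the slotted wooden block and hold it still in the air in front of the inspection camera, its centre on the lens line 140 mm from the lens front, the bossed face squarely to the lens and the long edges level. Finish while still holding it there; do not bump the camera, and leave the other pieces where they are.

Things in the scene. Friction and masses are not known exactly. Their poses are not given: they have to be found in the camera images.
- passed: Buckle that has passed: silver-grey rectangular plate 54 x 42 x 8 mm with a low round boss (20 mm across, 5 mm high) in the middle of one face, about 120 g. It lies flat on the small rest, boss up, overhanging it all round. Origin: centre of the plate, 24 mm above the bench. x: out of the bossed face (up at the start), y: along the 54 mm edges, z: along the 42 mm edges.
- next_buckle: Next buckle, identical to the passed one, standing upright across one of the block's three slots, boss facing away from the robot. Origin: centre of the plate, 31 mm above the bench at the start. x: out of the bossed face, y: along the 54 mm edges, z: along the 42 mm edges (up at the start). Its ends stick out 7 mm past the block on either side: fingers can take it by its ends (54 mm) from above.
- block: Slotted wooden block, fixed to the bench, 144 (x) x 40 (y) x 20 mm high, origin at the centre of its underside. Three slots run across it along y, at x = -48, 0 and +48 mm, each 11 mm wide and 10 mm deep and open at both ends. Each holds one upright piece: the next buckle, the arched plate and the bar, in any order.
- arch: Leave alone: plain silver-grey plate with a round top and no boss, 36 mm wide, 46 mm high, 8 mm thick, standing in a slot of the block. Origin: centre of its underside, 10 mm above the bench.
- bar: Leave alone: plain silver-grey bar 24 mm wide, 50 mm high, 8 mm thick, standing in a slot of the block. Origin: centre of its underside, 10 mm above the bench.
- rest: Small wooden rest with a dark leather top, fixed to the bench, 30 (x) x 36 (y) x 20 mm high; origin at the centre of its underside. The passed buckle's 54 mm edges lie along its y (to about 5 degrees) and stick out about 9 mm on either side, so fingers can take it by its ends from above.
- cab_drawer0 (a joint): How far the drawer stands open, m: 0 fully shut, up to 0.166. It slides with 1 N of friction and some damping and stays where it is left; it stands 0.12 to 0.16 open at the start.
- drawer_floor (a point): Centre of the drawer's inner floor, 22 mm above the bench; moves with the drawer. Inside 195 (x) x 198 (y) mm; walls 6 mm thick, 41 mm above the floor. x points into the cabinet: the drawer opens towards -x and shuts along +x; y across. Front panel 15 mm thick (x = -103 to -118 mm), its top edge 51 mm above the floor.
- cab_drawer0_handle (a point): Centre of the drawer's horizontal bar handle, a brass bar 11 mm thick and 120 mm long along y, 47 mm above the bench, standing 35 mm off the front panel.
- cab_front (a point): Middle of the top front edge of the fixed wooden cabinet (240 x 240 mm, 85 mm high), 85 mm above the bench: the cabinet's roof begins here and covers the drawer beyond (+x). x points into the cabinet, along the drawer's slide.
- lens (a point): Middle of the lens front of the inspection camera (grey body 46 mm square, black barrel, white ring light 42 mm across). x points out of the lens along its line of sight, 20 to 40 degrees below level, towards the robot's side; y is level; z is up, tilted with the head. Camera height, tilt, place and direction vary; stiff friction joints hold the head.
- focus (a point): Empty point in the air on the lens line, 140 mm in front of the lens, with the same axes as the lens: where the centre of the next buckle belongs. For a buckle facing it properly, the buckle's x points against this x (at the lens) and the buckle's z is along this z.
- stand: Camera stand, fixed: steel base 100 x 120 x 14 mm (origin at the centre of its underside) and upright column 22 mm thick and 434 mm high; it carries the camera head, whose lens is about 115 mm from the column towards the robot.
- pot: Leave alone: small white cup, 64 mm across, 55 mm high, on the bench; origin at the centre of its underside.
- graver: Leave alone: hand tool with a handle, 150 mm long, lying on the bench along its x axis.
Things that resemble listed ones, but are neither listed nor needed, are in the scene too. What is shaped like the next_buckle but pink or turquoise is not meant. Leave any red look-alike of the passed alone.

How it is judged:
By the outcome, as a careful person would: the job done as asked, in the order asked, and still so for the second after the job is handed in, while the arm keeps its last pose, push and grip.
It also fails if it takes over 72 s, if anything falls off the work surface, if the arm or the gripper's body presses on something with over 40 N, if the wrist force passes 120 N, or if a joint passes its speed limit or range.

## Working session

There is one attempt and no reset: what is moved stays moved. The work goes in short steps, Python scripts to look and compute and a shell command to move; the robot and the scene stay as the last step left them, time stands still between calls to the robot, and variables do not carry over. Pictures are saved under pics/ and viewed, at most 10 in all, crops included, and the job is handed in when it is done.

```bash
ls; mkdir -p pics
cat > look.py <<'E'
import numpy as np, cv2, sys
from bench import robot, camera, camera_params
def grab(n,tag):
    p,d=camera(n); cv2.imwrite(f'pics/{tag}.png',p[:,:,::-1]); np.savez(f'pics/{tag}.npz',p=p,d=d); return p,d
def cloud(n,d):
    c=camera_params(n); v,u=np.mgrid[:480,:640]
    P=np.stack([(u-c['cx'])/c['fx']*d,-(v-c['cy'])/c['fy']*d,-d],-1)
    W=P@np.array(c['rotation']).T+np.array(c['origin']); W[d==0]=np.nan; return W
E
python3 - <<'E'
from look import *
for n in('top','side'):
    grab(n,n+'0'); print(camera_params(n))
print(robot.sense())
E
```

```text
pics
{'fx': 496.6958764069456, 'fy': 496.6958764069456, 'cx': 315.8099693684355, 'cy': 242.2861597610841, 'origin': array([ 464.76342927,  -36.82027051, 1387.93806716]), 'rotation': array([-0.02609471,  0.03109797,  0.71491265, -0.6980343 ])}
{'fx': 472.22521181817285, 'fy': 472.22521181817285, 'cx': 312.37580536484563, 'cy': 243.4101362879788, 'origin': array([ 221.44526034, -752.32654394,  808.88766459]), 'rotation': array([ 0.43853951, -0.09624493, -0.21382745,  0.8675816 ])}
{'t': 0.1, 'q': array([-1.43814868e+00,  2.17654364e-01,  1.61481859e+00,  1.17441432e-05,
        1.31132939e+00, -1.12193701e-01]), 'dq': array([ 0.0004304 , -0.00194708, -0.00335862,  0.00018561,  0.0007931 ,
        0.00105743]), 'joint_torque': array([-7.96626173e-04, -3.98074973e+01, -3.04969704e+01, -1.48814293e-04,
        4.17954565e-03, -2.49185257e-05]), 'tool_pos': array([ 151.4229602 , -605.54702302,  208.49057263]), 'ee_rot': array([ 9.92515522e-01,  1.22113543e-01, -5.62545501e-06, -1.10484362e-03]), 'ft_force': array([1.15952256, 0.12164318, 0.50868043]), 'torque': array([-2.66796465e-02, -7.53823200e-05, -3.99847487e-02]), 'grip_force': 0.0, 'grip_width': 85.61057031243872}
```

```bash
sed -i "s/np.array(c\['rotation'\]).T/Rotation.from_quat(c['rotation']).as_matrix().T/; 1a from scipy.spatial.transform import Rotation" look.py
python3 - <<'E'
from look import *
print(camera_params('top').keys())
E
```

```text
dict_keys(['fx', 'fy', 'cx', 'cy', 'origin', 'rotation'])
```

View pics/top0.png

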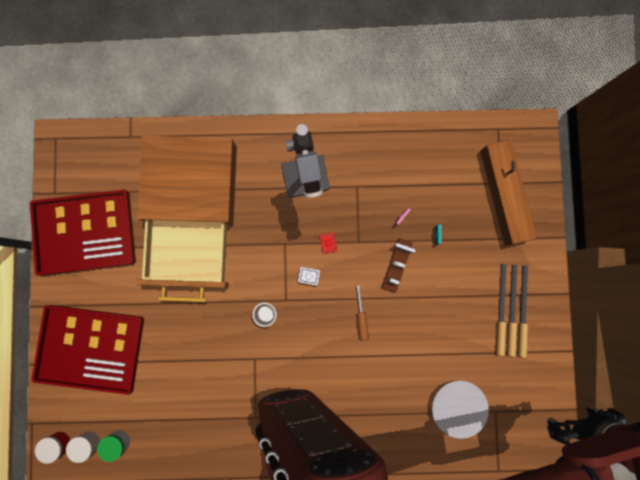

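View pics/side0.png

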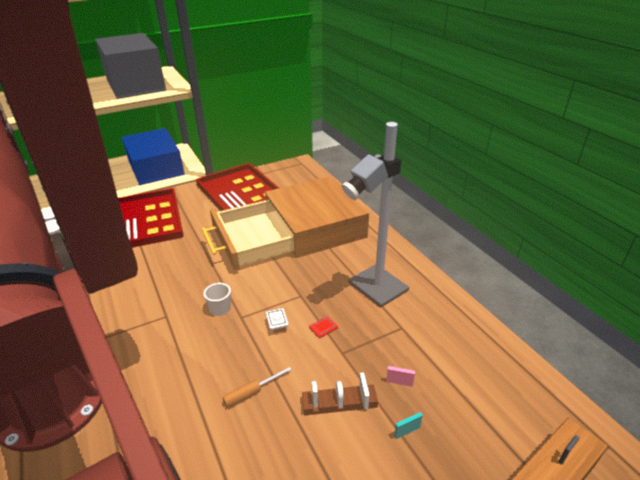

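The top view shows the silver buckle on the rest at (309,276), with a red look-alike at (329,243). The block is at (398,265) with its pieces at (404,247), (398,264) and (392,282), and the drawer is at (183,252) with its handle at (183,297). The camera head is at (310,180). The side view shows the lens at (352,187) and the block's pieces at (315,395), (340,393) and (365,390).

What could be mistaken for the passed buckle: silver (309,276) or red (329,243). I choose the silver one. What could be mistaken for the next buckle: (404,247), (398,264), (392,282), pink (402,216) or turquoise (438,234). I choose (404,247), the widest silver piece. I'll check both choices in a crop.

Run:
```python
from look import *
T=np.load('pics/top0.npz');S=np.load('pics/side0.npz')
def crop(p,u,v,h=40): return cv2.resize(p[v-h:v+h,u-h:u+h],(390,290) if 0 else (300,300),interpolation=cv2.INTER_CUBIC)
im=np.vstack([np.hstack([crop(T['p'],309,265),crop(T['p'],398,265)]),np.hstack([crop(S['p'],370,185),crop(S['p'],340,385,45)])])
cv2.imwrite('pics/crop1.png',im[:,:,::-1])
A=cloud('top',T['d']);B=cloud('side',S['d'])
for n,W,pts in(('top',A,[(309,276),(300,300),(404,247),(398,264),(392,282),(183,252),(183,297),(185,219),(185,287),(190,180),(311,185),(303,130),(264,315),(360,310)]),('side',B,[(277,319),(276,345),(365,390),(340,393),(315,395),(352,187),(372,173),(391,125),(380,285),(250,230),(211,240),(270,190)])):
  for u,v in pts: print(n,u,v,np.round(W[v,u],1))
hsv=cv2.cvtColor(T['p'],cv2.COLOR_RGB2HSV)
m=((hsv[...,1]<60)&(hsv[...,2]>130)).astype(np.uint8)
m[:200]=0;m[330:]=0;m[:,:240]=0;m[:,450:]=0
n,l,st,c=cv2.connectedComponentsWithStats(m)
for i in range(1,n):
  if st[i,4]>8:
    q=A[l==i]; print(st[i],c[i],np.nanmean(q,0).round(1),np.nanpercentile(q[:,2],[5,50,95]).round(1))
```

```text
top 309 276 [482.8 -27.   37.6]
top 300 300 [ 4.175e+02 -2.000e-01 -2.000e-01]
top 404 247 [ 554.4 -284.9   54. ]
top 398 264 [ 508.9 -266.3   57.9]
top 392 282 [ 461.3 -247.5   64.2]
top 183 252 [556.9 316.9  26.2]
top 183 297 [433.6 324.3  -1. ]
top 185 219 [639.2 294.6  91.2]
top 185 287 [461.1 318.2   0.7]
top 190 180 [743.9 282.4  85.6]
top 311 185 [671.8 -38.  344.4]
top 303 130 [763.  -24.7 436. ]
top 264 315 [378.8 100.1   2. ]
top 360 310 [ 387.2 -163.8   24.3]
side 277 319 [481.  -33.8  32.8]
side 276 345 [ 4.578e+02 -7.580e+01 -1.000e-01]
side 365 390 [ 547.3 -299.9   51.1]
side 340 393 [ 503.4 -281.7   48.1]
side 315 395 [ 458.6 -265.5   51.4]
side 352 187 [656.3 -54.1 337.2]
side 372 173 [701.1 -55.5 357.3]
side 391 125 [760.9 -24.4 434.2]
side 380 285 [762.2 -32.   15.2]
side 250 230 [559.4 343.6  21.1]
side 211 240 [ 4.498e+02  3.804e+02 -2.000e-01]
side 270 190 [709.4 550.4   7.7]
[396 243  20  10  77] [405.23376623 247.15584416] [ 554.6 -290.1   44.2] [ 4.8 50.7 56.8]
[394 262  11   6  40] [399.5 264. ] [ 509.  -272.6   48.6] [20.9 53.6 58.5]
[298 267  22  19 327] [308.55351682 275.9204893 ] [483.2 -25.8  27.4] [ 2.3 28.9 34.4]
[390 278   9   6  36] [393.97222222 280.69444444] [ 464.6 -254.8   52.6] [19.7 59.9 64.2]
[357 286   5  26  58] [359.06896552 298.43103448] [ 418.3 -163.    15.1] [ 2.9 16.  22.6]
[253 302  24  25 372] [264.91666667 313.9811828 ] [382.9  95.2  24.3] [ 1.4  8.6 58. ]
```

View pics/crop1.png

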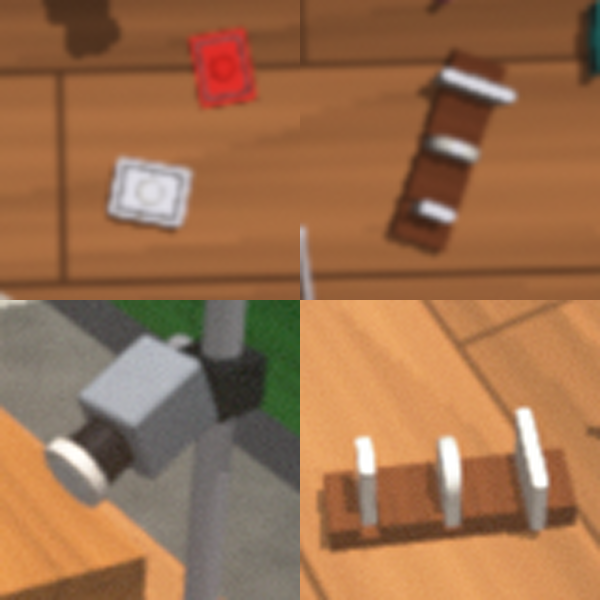

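The crops confirm both choices: the silver bossed plate on the rest (top view 309,276) and the wide plate in the block's far slot (top view 404,247). Next I measure everything precisely.

```bash
cat >> look.py <<'E'
def ray(n,u,v):
    c=camera_params(n); R=Rotation.from_quat(c['rotation']).as_matrix()
    u=np.atleast_1d(u).astype(float);v=np.atleast_1d(v).astype(float)
    D=np.stack([(u-c['cx'])/c['fx'],-(v-c['cy'])/c['fy'],-np.ones_like(u)],-1)@R.T
    return np.array(c['origin']),D
def onz(n,u,v,z):
    o,D=ray(n,u,v); return o+D*((z-o[2])/D[:,2])[:,None]
def tri(a,b): # (cam,u,v) x2
    o1,d1=ray(*a);o2,d2=ray(*b);d1=d1[0];d2=d2[0]
    s=np.linalg.lstsq(np.stack([d1,-d2],1),o2-o1,rcond=None)[0]
    p,q=o1+s[0]*d1,o2+s[1]*d2; return (p+q)/2,np.linalg.norm(p-q)
def rect(P):
    (c,s,a)=cv2.minAreaRect(P[:,:2].astype(np.float32)); return np.round(c,1),np.round(s,1),round(a,1)
def big(m):
    n,l,st,c=cv2.connectedComponentsWithStats(m.astype(np.uint8)); return l==1+np.argmax(st[1:,4])
E
python3 - <<'E'
from look import *
T=np.load('pics/top0.npz');S=np.load('pics/side0.npz')
A=cloud('top',T['d']);B=cloud('side',S['d'])
ht=cv2.cvtColor(T['p'],cv2.COLOR_RGB2HSV);hs=cv2.cvtColor(S['p'],cv2.COLOR_RGB2HSV)
def roi(m,u0,u1,v0,v1):
    z=np.zeros(m.shape,bool);z[v0:v1,u0:u1]=m[v0:v1,u0:u1];return z
# passed
for n,h,r in(('top',ht,(290,322,262,290)),('side',hs,(262,292,305,335))):
    m=big(roi((h[...,1]<70)&(h[...,2]>110),*r)); v,u=np.where(m)
    print('passed',n,m.sum(),rect(onz(n,u,v,28)))
# next buckle top corners
L=onz('top',[395.3,415.3],[244.2,250.9],52); print('next ends',L.round(1),np.linalg.norm(L[0]-L[1]))
# block brown
m=(ht[...,2]<105)&(ht[...,1]>90); m=roi(m,380,420,238,296)|roi((ht[...,1]<60)&(ht[...,2]>130),390,410,255,290); m=big(m);v,u=np.where(m); print('block',rect(onz('top',u,v,20)),m.sum())
# cabinet roof
m=big(roi((A[...,2]>72)&(A[...,2]<100),120,250,120,235)); v,u=np.where(m);print('roof',rect(onz('top',u,v,85)),np.nanmedian(A[m][:,2]))
# drawer front panel / handle
m=big(roi((ht[...,0]>18)&(ht[...,0]<32)&(ht[...,1]>150),150,215,284,306)); v,u=np.where(m);print('handle',rect(onz('top',u,v,47)),m.sum(),u.min(),u.max(),v.min(),v.max())
# drawer interior yellow
m=big(roi((ht[...,0]>18)&(ht[...,0]<32)&(ht[...,1]<150)&(ht[...,2]>150),130,235,210,290)); v,u=np.where(m);print('inside',rect(onz('top',u,v,40)),u.min(),u.max(),v.min(),v.max())
for u in(160,185,210): print([tuple(ht[v,u]) for v in range(276,300,2)])
# ring
m=big(roi((hs[...,1]<60)&(hs[...,2]>170),335,372,165,205)); c,_=cv2.findContours(m.astype(np.uint8),0,1)[0:2]
print('ring side',m.sum(),cv2.fitEllipse(max(c,key=len)))
m=roi((ht[...,1]<60)&(ht[...,2]>150),295,330,175,205); v,u=np.where(m); print('ring top',m.sum(),u.min(),u.max(),v.min(),v.max(),list(zip(u,v))[:60])
E
```

```text
passed top 333 (array([483.4, -25.5]), array([56.2, 44.6]), 78.3)
passed side 358 (array([482.5, -26.9]), array([60.2, 43.6]), 78.3)
next ends [[ 562.7 -262.1   52. ]
 [ 543.3 -315.4   52. ]] 56.74595777470852
block (array([ 498.4, -259.4]), array([ 52.9, 123. ]), 68.2) 455
roof (array([748.9, 296.4]), array([243.4, 226.6]), 86.8) 85.74660531481027
handle (array([443.5, 315.1]), array([120.6,  33.3]), 87.1) 141 159 204 287 300
inside (array([557.6, 313.8]), array([215.1, 156.2]), 86.9) 142 223 222 281
[(np.uint8(21), np.uint8(107), np.uint8(223)), (np.uint8(21), np.uint8(107), np.uint8(221)), (np.uint8(16), np.uint8(143), np.uint8(171)), (np.uint8(13), np.uint8(171), np.uint8(164)), (np.uint8(13), np.uint8(172), np.uint8(156)), (np.uint8(13), np.uint8(160), np.uint8(105)), (np.uint8(12), np.uint8(156), np.uint8(95)), (np.uint8(13), np.uint8(158), np.uint8(136)), (np.uint8(13), np.uint8(158), np.uint8(160)), (np.uint8(13), np.uint8(158), np.uint8(163)), (np.uint8(16), np.uint8(169), np.uint8(160)), (np.uint8(19), np.uint8(178), np.uint8(203))]
[(np.uint8(19), np.uint8(113), np.uint8(2
[... 2075 characters left out ...]
.int64(319), np.int64(194)), (np.int64(320), np.int64(194)), (np.int64(307), np.int64(195)), (np.int64(308), np.int64(195)), (np.int64(309), np.int64(195)), (np.int64(310), np.int64(195)), (np.int64(311), np.int64(195)), (np.int64(312), np.int64(195)), (np.int64(313), np.int64(195)), (np.int64(314), np.int64(195)), (np.int64(315), np.int64(195)), (np.int64(316), np.int64(195)), (np.int64(317), np.int64(195)), (np.int64(318), np.int64(195)), (np.int64(307), np.int64(196)), (np.int64(308), np.int64(196)), (np.int64(309), np.int64(196)), (np.int64(310), np.int64(196)), (np.int64(311), np.int64(196)), (np.int64(312), np.int64(196)), (np.int64(313), np.int64(196)), (np.int64(314), np.int64(196))]
```

Run:
```python
from look import *
T=np.load('pics/top0.npz')['p'];S=np.load('pics/side0.npz')['p']
c=lambda p,u0,u1,v0,v1:cv2.resize(p[v0:v1,u0:u1],(400,400),interpolation=cv2.INTER_CUBIC)
cv2.imwrite('pics/crop2.png',np.hstack([c(T,280,340,155,215),c(S,335,395,145,205)])[:,:,::-1])
```

```text
(no output)
```

View pics/crop2.png

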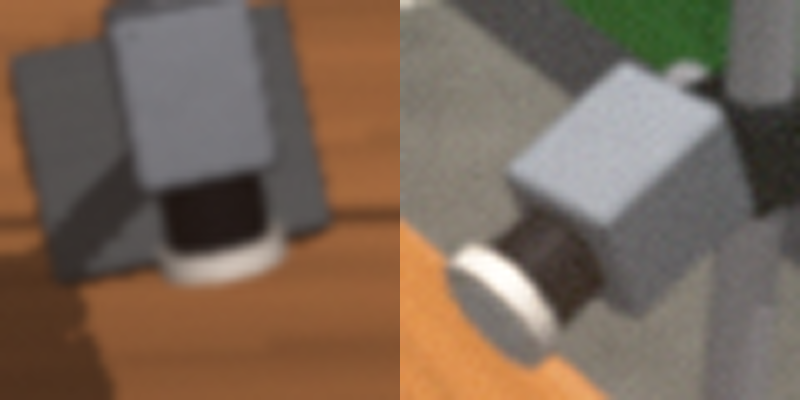

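The head crop shows the body's top face with its four corners clear in both views. The ring front is centred near (313.6,193.7) in the top view and (350,192) in the side view. I triangulate these and fit planes to the depth.

Run:
```python
from look import *
T=np.load('pics/top0.npz');S=np.load('pics/side0.npz')
A=cloud('top',T['d']);B=cloud('side',S['d'])
tc=np.array([(108,15),(245,8),(273,165),(143,190)])/6.6667+[280,155]   # BL BR FR FL
sc=np.array([(225,65),(322,113),(203,223),(112,175)])/6.6667+[335,145]
C=[]
for a,b in zip(tc,sc):
    p,e=tri(('top',*a),('side',*b)); C.append(p); print('corner',p.round(1),round(e,1))
C=np.array(C); ax=(C[2]+C[3]-C[0]-C[1])/2; ay=C[2]-C[1]*0-C[3]
print('len',np.linalg.norm(ax),'wid',np.linalg.norm(ay)); 
print('axis yaw',np.degrees(np.arctan2(ax[1],ax[0])),'tilt',np.degrees(np.arcsin(-ax[2]/np.linalg.norm(ax))),'yaw from width',np.degrees(np.arctan2(ay[1],ay[0]))-90)
def plane(W,poly,off):
    m=np.zeros((480,640),np.uint8);cv2.fillPoly(m,[np.round(poly).astype(int)],1);m=cv2.erode(m,np.ones((3,3)))
    P=W[m>0];P=P[~np.isnan(P).any(1)];
    for k in range(3):
        c=np.median(P,0) if k==0 else P.mean(0);n=np.linalg.svd(P-P.mean(0))[2][2];r=(P-P.mean(0))@n;P=P[abs(r)<2.5*np.std(r)+.1]
    n*=np.sign(n[2]) or 1
    print(off,len(P),P.mean(0).round(1),n.round(3),'std',np.std(r).round(2),'tilt from up',np.degrees(np.arccos(n[2])).round(1),'az',np.degrees(np.arctan2(n[1],n[0])).round(1))
plane(A,tc,'topface top');plane(B,sc,'topface side')
plane(B,np.array([(203,223),(322,113),(350,205),(240,312)])/6.6667+[335,145],'sideface')
plane(B,np.array([(55,280),(90,285),(150,345),(130,360),(90,345),(60,310)])/6.6667+[335,145],'lensface')
p,e=tri(('top',313.6,193.7),('side',350,192.2)); print('lens',p.round(1),round(e,1))
# column top
hs=cv2.cvtColor(S['p'],cv2.COLOR_RGB2HSV)
m=A[115:145,290:315].reshape(-1,3); m=m[(m[:,2]>425)&(m[:,2]<440)]; print('column',m.mean(0).round(1),len(m))
```

```text
corner [724.5  -7.9 371.5] 2.5
corner [727.6 -51.9 373.1] 2.6
corner [682.1 -59.8 351.9] 2.2
corner [675.4 -18.4 350.4] 2.5
len 52.61086757369816 wid 41.95134499946307
axis yaw -169.0643542647031 tilt 23.683459668326474 yaw from width -170.84153453453615
topface top 455 [701.8 -33.7 364.5] [-0.399 -0.064  0.915] std 1.83 tilt from up 23.9 az -170.8
topface side 268 [701.5 -37.2 363.6] [-0.39  -0.079  0.917] std 1.11 tilt from up 23.5 az -168.6
sideface 244 [713.1 -54.1 344.2] [-0.201  0.98   0.013] std 1.01 tilt from up 89.3 az 101.6
lensface 44 [657.3 -43.  316.7] [0.884 0.175 0.433] std 0.6 tilt from up 64.3 az 11.2
lens [658.  -43.4 319.2] 1.1
column [762.9 -21.3 434.5] 110
```

```bash
cat >> look.py <<'E'
def go(p,ydir=None,R=None):
    """print shift (tool axes) and turn to bring TCP to p; ydir: world angle in deg of closing line, tool down"""
    s=robot.sense(); R0=Rotation.from_quat(s['ee_rot'])
    if ydir is not None:
        best=None
        for a in(ydir,ydir+180):
            y=np.array([np.cos(np.radians(a)),np.sin(np.radians(a)),0]);z=np.array([0,0,-1.]);M=Rotation.from_matrix(np.stack([np.cross(y,z),y,z],1))
            rv=(R0.inv()*M).as_rotvec()
            if best is None or np.linalg.norm(rv)<np.linalg.norm(best): best=rv
        rv=best
    elif R is not None: rv=(R0.inv()*Rotation.from_matrix(R)).as_rotvec()
    else: rv=np.zeros(3)
    d=R0.inv().apply(np.array(p)-s['tool_pos']); n=max(np.linalg.norm(d)/41.7,np.linalg.norm(rv)/.125)
    print('row',d.round(1).tolist(),rv.round(3).tolist(),'rows>=',round(n,1),'q6',s['q'][5].round(2),'t',round(s['t'],2)); return d,rv
E
python3 -c "
from look import *
go([483,-26.2,110],78.3)"
```

```text
row [462.1, -481.5, 99.7] [-0.002, 0.0, 0.449] rows>= 16.2 q6 -0.11 t 0.1
```

```bash
python3 -m inch '[[15,-15,3,0,0,0.02],[40,-42,8,0,0,0.05],[66,-69,14,0,0,0.09],[92,-96,20,0,0,0.13],[118,-123,25,0,0,0.17],[144,-150,31,0,0,0.2],[170,-177,37,0,0,0.2],[195,-203,42,0,0,0.2]]' 85 40 && python3 -m inch '[[26,-27,6,0,0,0.03],[52,-54,11,0,0,0.06],[78,-81,17,0,0,0.1],[104,-108,23,0,0,0.13],[130,-135,28,0,0,0.17],[156,-162,34,0,0,0.2],[180,-187,40,0,0,0.22],[200,-208,45,0,0,0.24]]'
python3 -c "
from look import *
go([483,-26.2,110],78.3);go([483,-26.2,27],78.3)"
```

```text
t: 0.77
tool_pos: [291.7, -359.8, 166.7]
ee_rot: [1.0, 0.022, -0.0, -0.001]
ft_force: [0.8, -0.9, -0.0]
grip_width: 85.0
grip_force: 0.0
t: 1.43
tool_pos: [482.8, -143.0, 122.0]
ee_rot: [0.995, -0.097, -0.0, -0.0]
ft_force: [-0.4, -0.9, 0.3]
grip_width: 85.2
grip_force: 0.0
row [-22.4, -114.7, 12.1] [-0.001, 0.001, 0.009] rows>= 2.8 q6 1.34 t 1.43
row [-22.4, -114.6, 95.1] [-0.001, 0.001, 0.009] rows>= 3.6 q6 1.34 t 1.43
```

```bash
python3 -m inch '[[-6,-35,3,0,0,0],[-14,-70,6,0,0,0.01],[-20,-98,10,0,0,0.01],[-22,-114,12,0,0,0.01],[-22,-114.7,12,0,0,0.01],[-22,-114.7,12,0,0,0.01]]'
python3 - <<'E'
from look import *
go([483,-26.2,27],78.3)
p,d=grab('side','s1'); s=p[230:350,210:340]; cv2.imwrite('pics/s1c.png',cv2.resize(s,(650,600),interpolation=cv2.INTER_CUBIC)[:,:,::-1])
E
```

```text
t: 1.93
tool_pos: [482.1, -27.9, 110.2]
ee_rot: [0.995, -0.101, -0.001, 0.0]
ft_force: [-0.6, 0.2, -0.0]
grip_width: 84.6
grip_force: 0.0
row [0.6, -1.9, 83.2] [0.0, 0.001, 0.001] rows>= 2.0 q6 1.57 t 1.93
```

View pics/s1c.png

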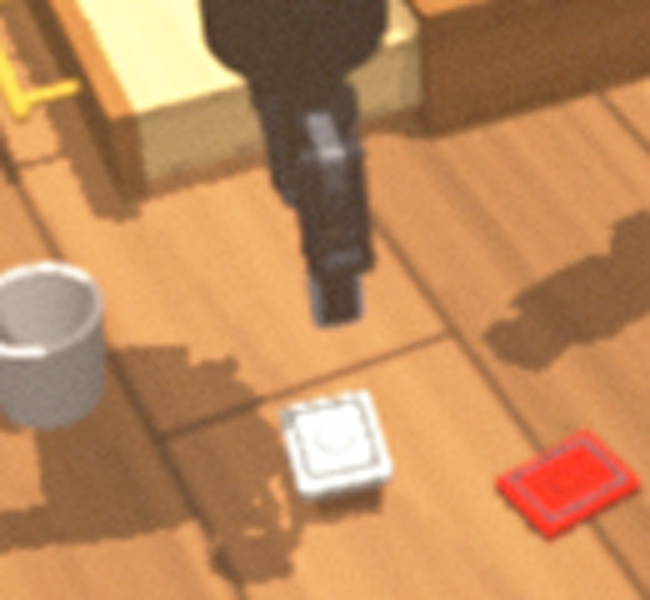

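The fingers straddle the silver buckle, which sits at crop (335,440), with the near fingertip at full-frame (277.6,295). From that pixel I work out the tip height.

```bash
python3 - <<'E'
from look import *
for off in(43,50,57):
    o,D=ray('side',277.6,295);D=D[0]; s=(-27.9-.979*off-o[1])/D[1]; print((o+s*D).round(1))
E
python3 -m inch '[[0.3,-1,25,0,0,0],[0.6,-1.9,50,0,0,0],[0.6,-1.9,68,0,0,0],[0.6,-1.9,78,0,0,0],[0.6,-1.9,83,0,0,0],[0.6,-1.9,83,0,0,0],[0.6,-1.9,83,0,0,0]]'
```

```text
[474.  -70.  139.4]
[471.5 -76.9 146.1]
[469.  -83.7 152.9]
t: 2.57
tool_pos: [484.4, -27.6, 28.4]
ee_rot: [0.995, -0.103, 0.001, 0.0]
ft_force: [0.6, 0.0, 0.0]
grip_width: 85.1
grip_force: 0.0
```

Run:
```python
from look import *
p,d=grab('side','s2'); s=p[240:360,210:340]; cv2.imwrite('pics/s2c.png',cv2.resize(s,(650,600),interpolation=cv2.INTER_CUBIC)[:,:,::-1])
W=cloud('side',d); B=W[240:360:1,210:340]
s=robot.sense(); print(s['tool_pos'])
R=Rotation.from_quat(s['ee_rot']); L=R.inv().apply((B-s['tool_pos']).reshape(-1,3)); L=L[~np.isnan(L).any(1)]
for side in(1,-1):
    q=L[(abs(L[:,0])<14)&(L[:,1]*side>38)&(L[:,1]*side<60)]; print(side,len(q),np.percentile(q[:,2],[50,90,97,99]).round(1), [ (round(a),int(((q[:,2]>a)&(q[:,2]<a+4)).sum())) for a in range(-40,30,4)])
```

```text
[484.85585914 -27.55068584  28.83943433]
1 326 [-62.1  28.7  30.1  30.9] [(-40, 6), (-36, 3), (-32, 0), (-28, 0), (-24, 0), (-20, 0), (-16, 0), (-12, 0), (-8, 0), (-4, 0), (0, 0), (4, 0), (8, 0), (12, 0), (16, 0), (20, 0), (24, 37), (28, 51)]
-1 14 [-38.9  28.4  28.9  29.1] [(-40, 1), (-36, 1), (-32, 0), (-28, 0), (-24, 0), (-20, 0), (-16, 0), (-12, 0), (-8, 0), (-4, 0), (0, 0), (4, 0), (8, 0), (12, 0), (16, 0), (20, 0), (24, 2), (28, 3)]
```

View pics/s2c.png

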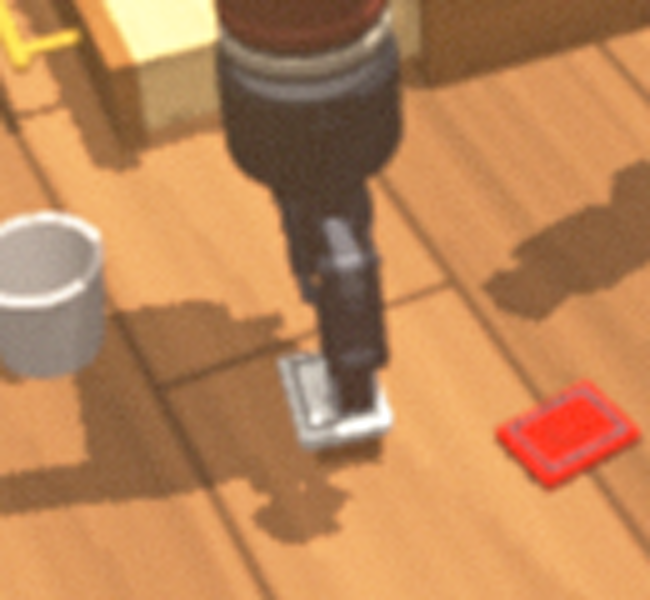

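Run:
```python
from look import *
z=np.load('pics/s2.npz');W=cloud('side',z['d'])
for v in range(290,334,3): print(v,[W[v,u].round(0).tolist() for u in(276,281,286)])
```

```text
290 [[468.0, -80.0, 164.0], [475.0, -90.0, 169.0], [553.0, 78.0, 1.0]]
293 [[463.0, -90.0, 166.0], [473.0, -92.0, 164.0], [548.0, 68.0, 0.0]]
296 [[462.0, -94.0, 161.0], [471.0, -97.0, 160.0], [492.0, -71.0, 129.0]]
299 [[461.0, -94.0, 154.0], [471.0, -96.0, 151.0], [481.0, -98.0, 148.0]]
302 [[460.0, -95.0, 147.0], [470.0, -98.0, 145.0], [480.0, -98.0, 140.0]]
305 [[459.0, -97.0, 140.0], [469.0, -98.0, 137.0], [479.0, -101.0, 135.0]]
308 [[459.0, -95.0, 131.0], [472.0, -89.0, 120.0], [479.0, -100.0, 126.0]]
311 [[457.0, -100.0, 127.0], [469.0, -96.0, 119.0], [477.0, -102.0, 119.0]]
314 [[458.0, -95.0, 115.0], [467.0, -99.0, 113.0], [515.0, -4.0, 6.0]]
317 [[465.0, -74.0, 83.0], [473.0, -82.0, 86.0], [514.0, -7.0, -0.0]]
320 [[464.0, -73.0, 73.0], [472.0, -83.0, 79.0], [500.0, -40.0, 26.0]]
323 [[474.0, -43.0, 31.0], [486.0, -43.0, 26.0], [496.0, -50.0, 27.0]]
326 [[472.0, -49.0, 28.0], [482.0, -54.0, 28.0], [493.0, -55.0, 23.0]]
329 [[474.0, -42.0, 11.0], [484.0, -45.0, 9.0], [495.0, -48.0, 6.0]]
332 [[472.0, -43.0, 3.0], [484.0, -45.0, -1.0], [494.0, -51.0, 0.0]]
```

The fingertips look higher in the image than the TCP reading implies. I test this safely by closing only to 48 mm, well clear of the 20 mm boss.

```bash
python3 -m inch '[[0,0,0,0,0,0],[0,0,0,0,0,0],[0,0,0,0,0,0],[0,0,0,0,0,0],[0,0,0,0,0,0],[0,0,0,0,0,0]]' 46 25
python3 - <<'E'
from look import *
p,d=grab('side','s3'); W=cloud('side',d)
hs=cv2.cvtColor(p,cv2.COLOR_RGB2HSV)
for v in range(300,336,3): print(v,[(W[v,u].round(0).tolist(),int(hs[v,u,1]),int(hs[v,u,2])) for u in(274,278,282)])
E
```

```text
t: 3.12
tool_pos: [483.7, -26.9, 27.9]
ee_rot: [0.995, -0.102, 0.0, 0.0]
ft_force: [-0.1, -0.0, -1.0]
grip_width: 45.8
grip_force: 0.0
300 [([458.0, -89.0, 149.0], 111, 85), ([466.0, -92.0, 147.0], 81, 94), ([475.0, -89.0, 141.0], 97, 92)]
303 [([459.0, -86.0, 137.0], 106, 82), ([468.0, -85.0, 132.0], 89, 86), ([474.0, -91.0, 135.0], 101, 86)]
306 [([460.0, -82.0, 124.0], 100, 84), ([466.0, -88.0, 127.0], 101, 86), ([475.0, -87.0, 121.0], 96, 85)]
309 [([460.0, -79.0, 113.0], 107, 79), ([469.0, -78.0, 108.0], 88, 93), ([477.0, -81.0, 107.0], 89, 86)]
312 [([461.0, -74.0, 100.0], 63, 101), ([469.0, -78.0, 100.0], 96, 88), ([484.0, -60.0, 77.0], 40, 133)]
315 [([469.0, -51.0, 67.0], 37, 130), ([474.0, -62.0, 74.0], 114, 83), ([482.0, -64.0, 72.0], 45, 118)]
318 [([467.0, -55.0, 62.0], 34, 143), ([473.0, -64.0, 67.0], 85, 90), ([482.0, -63.0, 62.0], 25, 172)]
321 [([474.0, -31.0, 27.0], 26, 203), ([482.0, -37.0, 29.0], 0, 255), ([489.0, -43.0, 31.0], 1, 255)]
324 [([470.0, -41.0, 28.0], 26, 164), ([478.0, -46.0, 29.0], 35, 160), ([486.0, -50.0, 29.0], 4, 255)]
327 [([467.0, -48.0, 27.0], 26, 184), ([475.0, -52.0, 26.0], 35, 155), ([484.0, -54.0, 24.0], 61, 142)]
330 [([469.0, -41.0, 10.0], 134, 124), ([478.0, -43.0, 7.0], 148, 122), ([486.0, -45.0, 5.0], 140, 126)]
333 [([467.0, -42.0, 2.0], 147, 158), ([476.0, -45.0, -0.0], 146, 182), ([485.0, -48.0, -2.0], 146, 219)]
```

The fingers closed to 46 mm and met nothing. Their tips are near z≈61 with the TCP reading 28, so the tips lie about 35 mm behind where the description puts them. I reopen to 72, go lower in steps and measure the tip again.

```bash
python3 -m inch '[[0,0,0,0,0,0],[0,0,0,0,0,0],[0,0,0,0,0,0],[0,0,0,0,0,0],[0,0,12,0,0,0],[0,0,24,0,0,0],[0,0,28,0,0,0],[0,0,28,0,0,0]]' 72 25
python3 - <<'E'
from look import *
p,d=grab('side','s4'); W=cloud('side',d);print(robot.sense()['tool_pos'].round(1),robot.sense()['grip_width'])
for v in range(312,340,2): print(v,[(W[v,u].round(0).tolist(),int(p[v,u].sum())) for u in(274,278,282)])
cv2.imwrite('pics/s4c.png',cv2.resize(p[280:350,240:315],(640,600),interpolation=cv2.INTER_CUBIC)[:,:,::-1])
E
```

```text
t: 3.83
tool_pos: [482.2, -26.6, -1.5]
ee_rot: [0.995, -0.102, -0.002, -0.0]
ft_force: [-1.4, -1.2, 0.5]
grip_width: 71.7
grip_force: 0.0
[482.9 -26.8  -0.8] 71.854337476959
312 [([457.0, -84.0, 111.0], 171), ([463.0, -94.0, 117.0], 211), ([472.0, -92.0, 111.0], 210)]
314 [([459.0, -79.0, 100.0], 184), ([463.0, -93.0, 110.0], 187), ([471.0, -95.0, 108.0], 196)]
316 [([461.0, -71.0, 85.0], 220), ([462.0, -93.0, 105.0], 187), ([471.0, -95.0, 102.0], 198)]
318 [([461.0, -71.0, 80.0], 208), ([467.0, -80.0, 85.0], 197), ([474.0, -83.0, 84.0], 199)]
320 [([461.0, -71.0, 73.0], 313), ([464.0, -86.0, 85.0], 200), ([472.0, -90.0, 85.0], 237)]
322 [([464.0, -59.0, 54.0], 424), ([463.0, -89.0, 83.0], 217), ([470.0, -94.0, 84.0], 216)]
324 [([470.0, -41.0, 28.0], 386), ([462.0, -91.0, 79.0], 195), ([476.0, -77.0, 59.0], 219)]
326 [([468.0, -47.0, 29.0], 470), ([468.0, -72.0, 52.0], 178), ([476.0, -74.0, 50.0], 199)]
328 [([466.0, -49.0, 26.0], 415), ([466.0, -76.0, 51.0], 204), ([475.0, -78.0, 48.0], 194)]
330 [([468.0, -42.0, 11.0], 281), ([467.0, -73.0, 41.0], 215), ([476.0, -74.0, 37.0], 237)]
332 [([469.0, -40.0, 2.0], 282), ([477.0, -42.0, -0.0], 340), ([486.0, -47.0, -0.0], 376)]
334 [([467.0, -44.0, 1.0], 349), ([475.0, -48.0, -0.0], 467), ([482.0, -54.0, 2.0], 490)]
336 [([464.0, -50.0, 1.0], 348), ([472.0, -54.0, 0.0], 374), ([481.0, -57.0, -0.0], 485)]
338 [([462.0, -55.0, -0.0], 347), ([470.0, -59.0, 0.0], 336), ([478.0, -64.0, 0.0], 483)]
```

View pics/s4c.png

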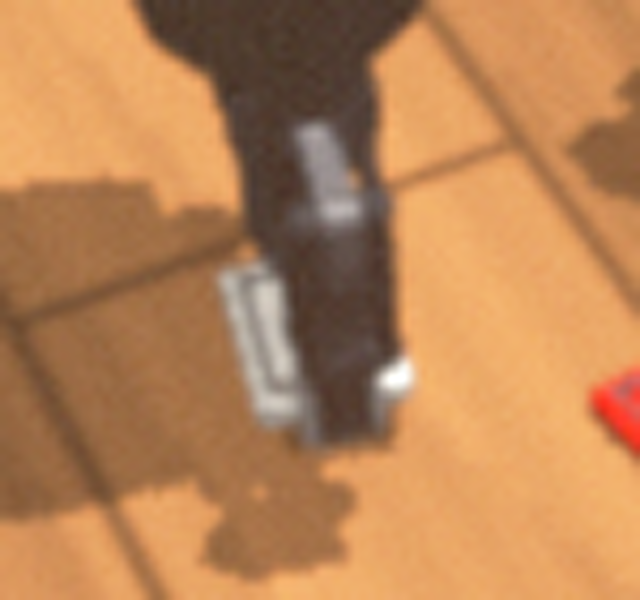

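The near fingertip is at crop (345,440), full-frame row 331, so z≈36 with the TCP at -1. That makes the tips about 37 mm behind the reported TCP. I go down 12 mm, grip and inspect.

```bash
python3 -m inch '[[0,0,6,0,0,0],[0,0,12,0,0,0],[0,0,12,0,0,0],[0,0,12,0,0,0]]' 72 25; python3 -m inch '[[0,0,0,0,0,0],[0,0,0,0,0,0],[0,0,0,0,0,0],[0,0,0,0,0,0],[0,0,0,0,0,0],[0,0,0,0,0,0]]' 40 40
```

```text
t: 4.22
tool_pos: [483.2, -26.8, -12.6]
ee_rot: [0.995, -0.102, -0.0, -0.0]
ft_force: [-0.2, 0.1, -0.2]
grip_width: 72.1
grip_force: 0.0
t: 4.72
tool_pos: [484.3, -27.0, -11.8]
ee_rot: [0.995, -0.102, 0.001, 0.0]
ft_force: [-0.3, -0.6, 3.2]
grip_width: 52.8
grip_force: 42.4
```

```bash
python3 -m inch '[[0,0,-4,0,0,0],[0,0,-12,0,0,0],[0,0,-25,0,0,0],[0,0,-45,0,0,0],[0,0,-65,0,0,0],[0,0,-85,0,0,0],[0,0,-98,0,0,0],[0,0,-98,0,0,0]]'
python3 - <<'E'
from look import *
p,d=grab('side','s5'); s=robot.sense();W=cloud('side',d);print(s['tool_pos'].round(1),s['grip_width'],s['grip_force'],s['ft_force'])
go([545,310,87],87)
hs=cv2.cvtColor(p,cv2.COLOR_RGB2HSV); m=(W[...,2]>60)&(W[...,2]<200)&(hs[...,1]<60)&(hs[...,2]>140); m[:240]=0;m[:,:220]=0;m[:,330:]=0
v,u=np.where(big(m)); q=W[v,u]; print(len(u),u.min(),u.max(),v.min(),v.max(),np.median(q,0).round(1),np.percentile(q[:,2],[2,98]))
cv2.imwrite('pics/s5c.png',cv2.resize(p[230:350,210:340],(650,600),interpolation=cv2.INTER_CUBIC)[:,:,::-1])
E
```

```text
t: 5.38
tool_pos: [486.2, -27.4, 89.2]
ee_rot: [0.995, -0.102, 0.003, 0.0]
ft_force: [1.2, -0.6, -1.4]
grip_width: 52.9
grip_force: 42.3
[485.  -27.2  87.5] 52.90545452939457 42.271133065223694 [-0.22970954 -0.55198099 -0.917333  ]
row [-9.9, -342.3, 0.5] [0.0, -0.004, -0.153] rows>= 8.2 q6 1.58 t 5.43
101 264 273 279 296 [469.8 -25.8 129.6] [126.58861483 132.82742971]
```

View pics/s5c.png

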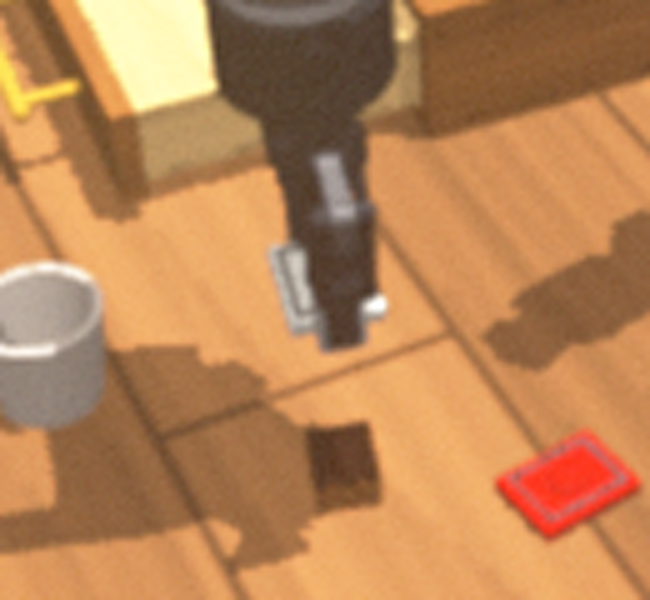

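The buckle is held level and plainly clear of the rest, which is now visible empty at crop (345,465). I carry it over to the drawer.

```bash
python3 - <<'E'
from look import *
o,D=ray('side',[278,278],[299.5,298.5])
for k in(0,1):
  for y in(-58,-63,-68): s=(y-o[1])/D[k,1]; print(y,(o+s*D[k]).round(1))
E
python3 -m inch '[[0,-10,-3,0,0,0],[-1,-32,-6,0,0,0],[-2,-62,-8,0,0,-0.03],[-3,-95,-10,0,0,-0.05],[-4,-130,-10,0,0,-0.08],[-5,-165,-10,0,0,-0.1],[-6,-195,-10,0,0,-0.12],[-7,-220,-10,0,0,-0.13]]' && python3 -m inch '[[-1,-25,1,0,0,-0.01],[-2,-50,2,0,0,-0.02],[-3,-75,4,0,0,-0.02],[-3,-95,6,0,0,-0.02],[-3,-110,8,0,0,-0.02],[-3,-118,10,0,0,-0.02],[-3,-120,10,0,0,-0.02],[-3,-120,10,0,0,-0.02]]'
python3 - <<'E'
from look import *
grab('top','t6');grab('side','s6');s=robot.sense();print(s['tool_pos'].round(1),s['grip_width'])
go([545,310,10],87)
S=np.load('pics/s6.npz')['p'];T=np.load('pics/t6.npz')['p']
cv2.imwrite('pics/c6.png',np.hstack([cv2.resize(T[200:310,130:240],(400,400),interpolation=cv2.INTER_CUBIC),cv2.resize(S[170:280,190:300],(400,400),interpolation=cv2.INTER_CUBIC)])[:,:,::-1])
E
```

```text
-58 [478.5 -58.  114.6]
-63 [476.6 -63.  119.6]
-68 [474.8 -68.  124.6]
-58 [478.7 -58.  117.5]
-63 [476.8 -63.  122.4]
-68 [475.  -68.  127.4]
t: 6.1
tool_pos: [520.0, 192.6, 93.9]
ee_rot: [0.999, -0.037, -0.002, 0.0]
ft_force: [0.2, -0.4, -0.8]
grip_width: 52.6
grip_force: 42.3
t: 6.77
tool_pos: [526.9, 309.6, 84.7]
ee_rot: [1.0, -0.027, -0.001, 0.001]
ft_force: [0.0, 0.1, -0.8]
grip_width: 52.8
grip_force: 42.3
[527.4 308.8  85.3] 52.83860392675019
row [17.6, -2.2, 75.3] [0.001, 0.001, -0.004] rows>= 1.9 q6 2.04 t 6.87
```

View pics/c6.png

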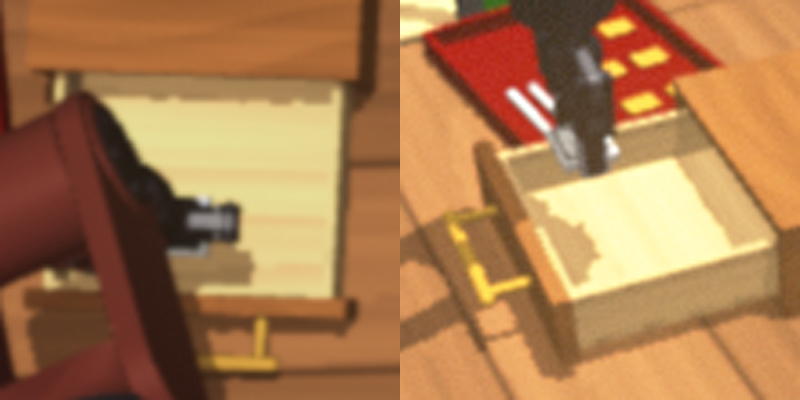

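The buckle hangs inside the open drawer (side crop at 590,150), clear of the front panel and the roof. I shift +15 in x and lower.

```bash
python3 -m inch '[[8,-1,12,0,0,0],[15,-2,28,0,0,0],[15,-2,48,0,0,0],[15,-2,66,0,0,0],[15,-2,78,0,0,0],[15,-2,85,0,0,0],[15,-2,87,0,0,0],[15,-2,87,0,0,0]]' && python3 -m inch '[[0,0,2,0,0,0],[0,0,3,0,0,0],[0,0,4,0,0,0],[0,0,4,0,0,0]]'
```

```text
t: 7.53
tool_pos: [542.6, 310.5, -1.5]
ee_rot: [1.0, -0.028, -0.0, 0.0]
ft_force: [0.4, 0.3, -1.5]
grip_width: 52.9
grip_force: 42.3
t: 7.87
tool_pos: [544.4, 311.4, -3.0]
ee_rot: [1.0, -0.027, 0.002, -0.0]
ft_force: [-0.2, -1.8, 5.5]
grip_width: 53.2
grip_force: 45.7
```

```bash
python3 -m inch '[[0,0,0,0,0,0],[0,0,0,0,0,0]]'; python3 -m inch '[[0,0,1,0,0,0],[0,0,1,0,0,0],[0,0,1,0,0,0]]'
```

```text
t: 8.03
tool_pos: [544.4, 311.4, -3.0]
ee_rot: [1.0, -0.027, 0.002, -0.0]
ft_force: [-0.4, -1.4, 6.2]
grip_width: 52.9
grip_force: 46.0
t: 8.28
tool_pos: [545.3, 311.4, -3.1]
ee_rot: [1.0, -0.027, 0.002, -0.0]
ft_force: [-0.3, -2.2, 9.0]
grip_width: 52.9
grip_force: 47.7
```

Run:
```python
from look import *
for n,r in(('side',(150,300,180,300)),('top',(150,260,220,300))):
    p,d=grab(n,n[0]+'7'); W=cloud(n,d); h=cv2.cvtColor(p,cv2.COLOR_RGB2HSV)
    m=(W[...,2]>24)&(W[...,2]<60)&(abs(W[...,0]-545)<30)&(abs(W[...,1]-311)<32)&(h[...,1]<60)&(h[...,2]>110)
    v,u=np.where(m); q=W[m]; print(n,len(u),np.median(q,0).round(1) if len(u) else 0,np.percentile(q[:,2],[5,25,50,75,95]).round(1) if len(u) else 0,(u.min(),u.max(),v.min(),v.max()) if len(u) else 0)
    f=W[(abs(W[...,0]-540)<40)&(abs(W[...,1]-260)<20)&(W[...,2]<40)]; print('floor z',np.nanmedian(f[:,2]),len(f))
```

```text
side 88 [532.2 305.4  37.7] [34.2 36.1 37.7 39.  41.8] (np.int64(240), np.int64(258), np.int64(228), np.int64(242))
floor z 23.840302007729065 125
top 18 [525.9 288.2  37.3] [33.7 35.9 37.3 40.  40.8] (np.int64(187), np.int64(194), np.int64(249), np.int64(264))
floor z 22.90392974833412 365
```

The fingertips touched first and the plate's top is at 37, which is 7 mm above where it should end up, so letting go here would drop it. I take it back to the rest and re-grip 8 mm higher, so that the plate meets the floor first.

```bash
python3 -m inch '[[0,0,-10,0,0,0],[0,0,-30,0,0,0],[0,0,-55,0,0,0],[0,0,-80,0,0,0],[0,0,-98,0,0,0],[0,0,-104,0,0,0],[0,0,-105,0,0,0],[0,0,-105,0,0,0]]'; python3 -c "
from look import *
go([484,-27,95],78.3)"
```

```text
t: 9.05
tool_pos: [542.4, 311.0, 98.5]
ee_rot: [1.0, -0.028, -0.0, -0.0]
ft_force: [-1.0, -0.5, -1.2]
grip_width: 53.0
grip_force: 42.3
row [-39.7, 340.7, 3.5] [-0.0, 0.0, 0.149] rows>= 8.2 q6 2.03 t 9.05
```

```bash
python3 -m inch '[[-2,15,0,0,0,0.01],[-6,45,0,0,0,0.02],[-10,80,0,0,0,0.04],[-14,115,0,0,0,0.06],[-18,150,0,0,0,0.07],[-22,185,0,0,0,0.09],[-26,220,0,0,0,0.1],[-30,255,1,0,0,0.12]]' && python3 -m inch '[[-5,30,1,0,0,0.01],[-7,55,1,0,0,0.02],[-9,72,2,0,0,0.03],[-10,82,2,0,0,0.03],[-10,85,3,0,0,0.03],[-10,85,3,0,0,0.03]]'; python3 -c "
from look import *
go([484,-27,-8],78.3)"
```

```text
t: 9.72
tool_pos: [496.0, 56.0, 95.7]
ee_rot: [0.996, -0.088, -0.002, 0.0]
ft_force: [0.7, -0.9, -1.2]
grip_width: 52.8
grip_force: 42.4
t: 10.22
tool_pos: [472.9, -24.2, 93.6]
ee_rot: [0.995, -0.103, -0.001, -0.0]
ft_force: [-0.1, 0.6, -0.9]
grip_width: 53.0
grip_force: 42.4
row [11.7, 0.5, 101.6] [-0.0, 0.002, -0.002] rows>= 2.5 q6 1.58 t 10.22
```

```bash
python3 -m inch '[[5,0,15,0,0,0],[11.5,0.5,35,0,0,0],[11.5,0.5,58,0,0,0],[11.5,0.5,78,0,0,0],[11.5,0.5,92,0,0,0],[11.5,0.5,98,0,0,0],[11.5,0.5,99,0,0,0],[11.5,0.5,99,0,0,0]]' && python3 -m inch '[[0,0,2,0,0,0],[0,0,3,0,0,0],[0,0,4,0,0,0],[0,0,5,0,0,0],[0,0,5,0,0,0]]'
```

```text
t: 10.88
tool_pos: [485.3, -26.1, -4.5]
ee_rot: [0.995, -0.102, -0.0, -0.0]
ft_force: [0.4, -0.5, -1.4]
grip_width: 52.9
grip_force: 42.4
t: 11.3
tool_pos: [485.4, -26.8, -9.0]
ee_rot: [0.995, -0.102, 0.0, 0.0]
ft_force: [0.3, -0.2, -0.5]
grip_width: 53.5
grip_force: 42.4
```

```bash
python3 -m inch '[[0,0,1,0,0,0],[0,0,2,0,0,0],[0,0,2,0,0,0]]'; python3 -m inch '[[0,0,0.5,0,0,0],[0,0,1,0,0,0],[0,0,1.5,0,0,0],[0,0,1.5,0,0,0]]'
```

```text
t: 11.55
tool_pos: [485.0, -26.8, -11.5]
ee_rot: [0.995, -0.102, -0.0, -0.0]
ft_force: [0.2, 0.6, -0.9]
grip_width: 53.1
grip_force: 42.4
t: 11.88
tool_pos: [485.1, -26.8, -11.8]
ee_rot: [0.995, -0.102, -0.001, 0.0]
ft_force: [-2.6, 1.0, 8.0]
grip_width: 52.8
grip_force: 43.3
```

Contact with 8 N, so it is seated on the rest. I open, rise 8 mm and re-grip.

```bash
python3 -m inch '[[0,0,-1.5,0,0,0],[0,0,-1.5,0,0,0],[0,0,-1.5,0,0,0],[0,0,-1.5,0,0,0]]' 62; python3 -m inch '[[0,0,-4,0,0,0],[0,0,-7.5,0,0,0],[0,0,-7.5,0,0,0],[0,0,-7.5,0,0,0]]' 62; python3 -m inch '[[0,0,0,0,0,0],[0,0,0,0,0,0],[0,0,0,0,0,0],[0,0,0,0,0,0]]' 40 40;python3 -m inch '[[0,0,-4,0,0,0],[0,0,-12,0,0,0],[0,0,-25,0,0,0],[0,0,-45,0,0,0],[0,0,-65,0,0,0],[0,0,-85,0,0,0],[0,0,-95,0,0,0],[0,0,-95,0,0,0]]'
python3 - <<'E'
from look import *
p,d=grab('side','s8'); s=robot.sense();W=cloud('side',d);go([544,311,93],87)
h=cv2.cvtColor(p,cv2.COLOR_RGB2HSV); m=(W[...,2]>60)&(W[...,2]<200)&(h[...,1]<60)&(h[...,2]>140); m[:240]=0;m[:,:220]=0;m[:,330:]=0
q=W[big(m)]; print(len(q),np.median(q,0).round(1),'plate top rel TCP',np.median(q[:,2])-s['tool_pos'][2])
E
```

```text
t: 12.22
tool_pos: [485.3, -26.8, -11.3]
ee_rot: [0.995, -0.102, 0.0, 0.0]
ft_force: [-0.1, -0.4, 0.6]
grip_width: 62.0
grip_force: 0.0
t: 12.55
tool_pos: [485.7, -26.9, -3.3]
ee_rot: [0.995, -0.102, 0.001, 0.0]
ft_force: [-0.2, -0.8, -0.4]
grip_width: 62.0
grip_force: 0.0
t: 12.88
tool_pos: [485.6, -26.9, -3.3]
ee_rot: [0.995, -0.102, 0.0, 0.0]
ft_force: [-1.4, -0.4, 5.3]
grip_width: 52.3
grip_force: 42.4
t: 13.55
tool_pos: [487.5, -27.2, 94.0]
ee_rot: [0.995, -0.102, 0.003, 0.0]
ft_force: [1.2, -0.2, -0.7]
grip_width: 52.3
grip_force: 42.2
row [-12.2, -342.7, -0.7] [0.0, -0.003, -0.153] rows>= 8.2 q6 1.58 t 13.6
102 [471.1 -27.4 126. ] plate top rel TCP 33.64006551746853
```

```bash
python3 -m inch '[[0,-15,0,0,0,-0.01],[-2,-45,0,0,0,-0.02],[-3,-80,0,0,0,-0.04],[-4,-115,0,0,0,-0.06],[-5,-150,0,0,0,-0.07],[-6,-185,0,0,0,-0.09],[-8,-220,0,0,0,-0.1],[-9,-255,0,0,0,-0.12]]' && python3 -m inch '[[-1,-30,0,0,0,-0.01],[-2,-55,0,0,0,-0.02],[-3,-72,0,0,0,-0.03],[-3,-82,0,0,0,-0.03],[-3,-86,0,0,0,-0.03],[-3,-86,0,0,0,-0.03]]'; python3 -c "
from look import *
go([544,311,5],87)"
```

```text
t: 14.27
tool_pos: [526.5, 226.0, 88.8]
ee_rot: [0.999, -0.042, -0.002, 0.001]
ft_force: [0.5, 0.6, -2.0]
grip_width: 52.5
grip_force: 42.3
t: 14.77
tool_pos: [531.8, 310.6, 89.8]
ee_rot: [1.0, -0.027, -0.001, 0.001]
ft_force: [1.3, -0.6, -0.6]
grip_width: 52.5
grip_force: 42.3
row [12.3, -1.2, 84.8] [0.001, 0.002, -0.002] rows>= 2.1 q6 2.04 t 14.77
```

```bash
python3 -m inch '[[6,-1,15,0,0,0],[12,-1,32,0,0,0],[12,-1,52,0,0,0],[12,-1,70,0,0,0],[12,-1,82,0,0,0],[12,-1,86,0,0,0],[12,-1,87,0,0,0],[12,-1,87,0,0,0]]' && python3 -m inch '[[0,0,1,0,0,0],[0,0,2,0,0,0],[0,0,3,0,0,0],[0,0,3.5,0,0,0],[0,0,3.5,0,0,0]]'
```

```text
t: 15.43
tool_pos: [545.0, 310.6, 4.4]
ee_rot: [1.0, -0.028, 0.0, -0.0]
ft_force: [0.3, -0.5, -1.4]
grip_width: 52.7
grip_force: 42.3
t: 15.85
tool_pos: [544.8, 311.1, 1.0]
ee_rot: [1.0, -0.028, 0.0, -0.0]
ft_force: [-0.2, -0.4, -0.7]
grip_width: 52.8
grip_force: 42.3
```

```bash
python3 -m inch '[[0,0,0.7,0,0,0],[0,0,1.4,0,0,0],[0,0,2,0,0,0],[0,0,2,0,0,0]]'; python3 -m inch '[[0,0,0.7,0,0,0],[0,0,1.4,0,0,0],[0,0,2,0,0,0],[0,0,2,0,0,0]]'
```

```text
t: 16.18
tool_pos: [544.7, 311.0, -1.2]
ee_rot: [1.0, -0.028, 0.0, 0.0]
ft_force: [-0.3, 0.4, -0.5]
grip_width: 52.7
grip_force: 42.4
t: 16.52
tool_pos: [546.4, 311.0, -1.2]
ee_rot: [1.0, -0.028, 0.001, -0.0]
ft_force: [-0.8, -2.5, 5.9]
grip_width: 52.4
grip_force: 43.1
```

```bash
python3 -m inch '[[0,0,0.5,0,0,0],[0,0,1,0,0,0],[0,0,1,0,0,0]]'; python3 -m inch '[[0,0,0,0,0,0],[0,0,0,0,0,0],[0,0,0,0,0,0],[0,0,0,0,0,0]]' 66; python3 -m inch '[[0,0,-5,0,0,0],[0,0,-20,0,0,0],[0,0,-45,0,0,0],[0,0,-75,0,0,0],[0,0,-105,0,0,0],[0,0,-125,0,0,0],[0,0,-130,0,0,0],[0,0,-130,0,0,0]]'
python3 - <<'E'
from look import *
p,d=grab('side','s9'); W=cloud('side',d); h=cv2.cvtColor(p,cv2.COLOR_RGB2HSV)
m=(W[...,2]>20)&(W[...,2]<60)&(abs(W[...,0]-545)<40)&(abs(W[...,1]-311)<45)&(h[...,1]<60)&(h[...,2]>110)
q=W[m];v,u=np.where(m); print(len(q),np.median(q,0).round(1),np.percentile(q[:,2],[5,50,95]).round(1),rect(onz('side',u,v,30)))
s=robot.sense();print(s['tool_pos'].round(1),s['q'].round(2))
E
```

```text
t: 16.77
tool_pos: [547.3, 310.9, -1.3]
ee_rot: [1.0, -0.027, 0.002, -0.0]
ft_force: [-1.4, -2.6, 10.4]
grip_width: 52.6
grip_force: 43.4
t: 17.1
tool_pos: [544.2, 310.9, -4.9]
ee_rot: [1.0, -0.028, -0.0, 0.0]
ft_force: [-0.3, 0.0, 0.7]
grip_width: 66.0
grip_force: 0.0
t: 17.77
tool_pos: [546.7, 312.0, 129.4]
ee_rot: [1.0, -0.028, 0.003, -0.001]
ft_force: [1.0, 0.7, -0.1]
grip_width: 66.1
grip_force: 0.0
208 [547.  307.8  30.6] [22.4 30.6 34.4] (array([552.5, 301.8]), array([86.3, 57.4]), 89.2)
[545.1 311.3 126.8] [0.41 0.3  1.67 0.   1.16 2.03]
```

```bash
python3 -m inch '[[-20,0,0,0,0,0],[-55,-3,0,0,0,0],[-90,-5,0,0,0,0],[-120,-7,0,0,0,0],[-140,-8,0,0,0,0],[-148,-8,0,0,0,0],[-148,-8,0,0,0,0]]' 20; python3 -c "
from look import *
go([398,317.5,7],86.9)"
```

```text
t: 18.4
tool_pos: [394.4, 326.3, 123.5]
ee_rot: [1.0, -0.027, -0.002, 0.001]
ft_force: [-0.0, -0.4, 0.1]
grip_width: 20.1
grip_force: 0.0
row [4.6, 8.3, 116.5] [0.003, 0.004, 0.001] rows>= 2.8 q6 2.18 t 18.4
```

```bash
python3 -m inch '[[2,4,20,0,0,0],[2,8,50,0,0,0],[2,8,80,0,0,0],[2,8,105,0,0,0],[2,8,115,0,0,0],[2,8,116,0,0,0],[2,8,116,0,0,0]]' && python3 -m inch '[[8,0,0,0,0,0],[14,0,0,0,0,0],[20,0,0,0,0,0],[26,0,0,0,0,0],[32,0,0,0,0,0],[38,0,0,0,0,0],[44,0,0,0,0,0],[50,0,0,0,0,0]]'
```

```text
t: 18.98
tool_pos: [399.5, 318.8, 9.2]
ee_rot: [1.0, -0.028, -0.0, 0.0]
ft_force: [0.6, 0.1, 0.6]
grip_width: 19.9
grip_force: 0.0
t: 19.65
tool_pos: [449.4, 316.3, 9.8]
ee_rot: [1.0, -0.028, -0.0, -0.0]
ft_force: [-0.9, 0.5, 1.1]
grip_width: 19.7
grip_force: 0.6
```

```bash
cat >> look.py <<'E'
def drawer(tag):
    p,d=grab('side',tag); W=cloud('side',d); h=cv2.cvtColor(p,cv2.COLOR_RGB2HSV)
    m=(h[...,0]>18)&(h[...,0]<32)&(h[...,1]>150)&(h[...,2]>120)&(W[...,2]>30)&(W[...,2]<60)&(W[...,1]>220)&(W[...,1]<400)
    q=W[m]; print('brass',len(q),q[:,0].min().round(1),np.percentile(q[:,0],[5,50]).round(1)); return p,W,h
E
python3 -c "
from look import *
drawer('s10')"
python3 -m inch '[[6,0,0,0,0,0],[12,0,0,0,0,0],[19,0,0,0,0,0],[26,0,0,0,0,0],[33,0,0,0,0,0],[40,0,0,0,0,0],[47,0,0,0,0,0],[54,0,0,0,0,0]]' && python3 -m inch '[[7,0,0,0,0,0],[14,0,0,0,0,0],[21,0,0,0,0,0],[28,0,0,0,0,0],[35,0,0,0,0,0],[40,0,0,0,0,0],[44,0,0,0,0,0],[47,0,0,0,0,0]]'
python3 -c "
from look import *
drawer('s11')"
```

```text
brass 88 458.3 [459.1 467.2]
t: 20.37
tool_pos: [503.3, 313.1, 9.5]
ee_rot: [1.0, -0.028, -0.0, 0.0]
ft_force: [-1.4, 0.8, -0.6]
grip_width: 20.0
grip_force: 0.7
t: 21.03
tool_pos: [550.4, 310.7, 9.8]
ee_rot: [1.0, -0.028, 0.0, -0.0]
ft_force: [-0.9, -0.4, -0.4]
grip_width: 20.1
grip_force: 0.5
brass 76 558.1 [559.4 566.5]
```

```bash
python3 -m inch '[[2,0,0,0,0,0],[4,0,0,0,0,0],[6,0,0,0,0,0],[8,0,0,0,0,0],[10,0,0,0,0,0],[12,0,0,0,0,0],[14,0,0,0,0,0],[15,0,0,0,0,0]]'; python3 -m inch '[[1,0,0,0,0,0],[2,0,0,0,0,0],[3,0,0,0,0,0],[4,0,0,0,0,0]]'
```

```text
t: 21.75
tool_pos: [565.1, 310.0, 9.8]
ee_rot: [1.0, -0.028, 0.0, -0.0]
ft_force: [-1.2, 1.9, 0.5]
grip_width: 19.9
grip_force: 0.5
t: 22.08
tool_pos: [568.7, 309.7, 9.7]
ee_rot: [1.0, -0.028, -0.0, -0.0]
ft_force: [-0.2, 0.6, 0.5]
grip_width: 20.0
grip_force: 0.5
```

```bash
python3 -m inch '[[1,0,0,0,0,0],[2,0,0,0,0,0],[3,0,0,0,0,0],[3,0,0,0,0,0]]';python3 -m inch '[[1,0,0,0,0,0],[2,0,0,0,0,0],[3,0,0,0,0,0],[3,0,0,0,0,0]]'
```

```text
t: 22.42
tool_pos: [571.5, 309.5, 9.6]
ee_rot: [1.0, -0.028, -0.0, 0.0]
ft_force: [-1.8, 0.9, 0.2]
grip_width: 20.0
grip_force: 0.8
t: 22.75
tool_pos: [571.5, 309.5, 9.6]
ee_rot: [1.0, -0.028, -0.004, 0.0]
ft_force: [-8.6, 1.2, 5.1]
grip_width: 20.1
grip_force: 4.3
```

```bash
python3 -m inch '[[1,0,0,0,0,0],[2,0,0,0,0,0],[2,0,0,0,0,0],[2,0,0,0,0,0]]';python3 -m inch '[[-8,0,0,0,0,0],[-20,0,0,0,0,0],[-30,0,-3,0,0,0],[-36,0,-15,0,0,0],[-38,0,-45,0,0,0],[-38,0,-80,0,0,0],[-38,0,-115,0,0,0],[-38,0,-140,0,0,0]]'
python3 - <<'E'
from look import *
p,W,h=drawer('s12'); T,d=grab('top','t12')
go([470,-150,160],70);go([553,-288.5,100],70); print(robot.sense()['q'].round(2))
E
```

```text
t: 23.08
tool_pos: [571.4, 309.5, 9.4]
ee_rot: [1.0, -0.028, -0.006, 0.001]
ft_force: [-12.8, 1.6, 8.9]
grip_width: 20.0
grip_force: 6.4
t: 23.75
tool_pos: [540.3, 311.7, 153.5]
ee_rot: [1.0, -0.028, 0.003, -0.001]
ft_force: [1.4, 0.5, 1.0]
grip_width: 19.8
grip_force: 0.0
brass 130 580.5 [581.7 588.7]
row [-47.8, 466.5, -6.1] [-0.008, -0.012, 0.294] rows>= 11.2 q6 2.04 t 23.85
row [41.9, 600.6, 54.3] [-0.008, -0.012, 0.294] rows>= 14.5 q6 2.04 t 23.85
[ 0.41  0.26  1.66 -0.    1.2   2.04]
```

The drawer is against its stop: the brass bar moved 427→580 and the push met 13 N without moving. Next I refine the next buckle's pose and carry the hand over.

```bash
python3 - <<'E'
from look import *
for n,f,r in(('top','t12',(385,425,238,258)),('top','t12',(385,425,258,272)),('top','t12',(385,425,272,290)),('side','s12',(350,380,365,420)),('side','s12',(330,350,365,420)),('side','s12',(305,325,365,420))):
    z=np.load(f'pics/{f}.npz');p,d=z['p'],z['d'];W=cloud(n,d);h=cv2.cvtColor(p,cv2.COLOR_RGB2HSV)
    m=(h[...,1]<80)&(h[...,2]>120);M=np.zeros_like(m);M[r[2]:r[3],r[0]:r[1]]=m[r[2]:r[3],r[0]:r[1]];M=big(M)
    v,u=np.where(M);q=W[M]; q=q[(q[:,2]>22)&(q[:,2]<70)]
    c,vec=q[:,:2].mean(0),np.linalg.svd(q[:,:2]-q[:,:2].mean(0),full_matrices=False)[2][0]
    print(n,len(u),'rect@52',rect(onz(n,u,v,52)),'depth med',np.median(q,0).round(1),'dir',np.degrees(np.arctan2(vec[1],vec[0]))%180)
    b=(q[:,2]>40); print('   ext',[ (np.percentile((q[b,:2])@w,[3,97])).round(1).tolist() for w in(np.array([np.cos(a),np.sin(a)]) for a in np.radians([70,-20]))])
E
python3 -m inch '[[-2,15,0,0,0,0.02],[-6,45,0,0,0,0.04],[-10,82,0,0,0,0.06],[-14,120,0,0,0,0.09],[-18,158,0,0,0,0.12],[-22,196,0,0,0,0.15],[-26,234,0,0,0,0.18],[-30,272,0,0,0,0.2]]' 72 && python3 -m inch '[[-4,38,0,0,0,0.02],[-8,76,0,0,0,0.04],[-12,114,0,0,0,0.06],[-16,150,0,0,0,0.08],[-18,172,0,0,0,0.09],[-18,182,0,0,0,0.09],[-18,182,0,0,0,0.09]]'; python3 -c "
from look import *
go([553,-288.5,80],70);print(robot.sense()['q'].round(2))"
```

```text
top 88 rect@52 (array([ 554.3, -288.4]), array([57. , 12.1]), 68.0) depth med [ 554.5 -288.8   51.7] dir 68.44664397351511
   ext [[-106.0, -56.6], [613.8, 622.7]]
top 52 rect@52 (array([ 509.6, -271.1]), array([32.2, 12. ]), 70.1) depth med [ 508.9 -271.7   54.3] dir 75.592239242499
   ext [[-94.7, -66.6], [565.8, 573.8]]
top 43 rect@52 (array([ 463.6, -255.3]), array([26.2, 11.9]), 70.2) depth med [ 463.8 -255.2   60.1] dir 78.5509920771488
   ext [[-90.5, -68.7], [518.4, 525.8]]
side 246 rect@52 (array([ 546.2, -298.3]), array([80.7, 15.8]), 67.1) depth med [ 549.2 -293.9   50.3] dir 69.85044472860064
   ext [[-108.6, -57.6], [613.9, 623.0]]
side 153 rect@52 (array([ 500.6, -285. ]), array([57.3, 13.2]), 62.0) depth med [ 505.  -278.1   47.8] dir 73.14680583521594
   ext [[-97.6, -65.9], [566.1, 573.6]]
side 129 rect@52 (array([ 459.9, -262.2]), array([55.9, 10.3]), 67.6) depth med [ 460.9 -262.9   54.9] dir 72.07920130049992
   ext [[-92.8, -69.4], [518.1, 525.9]]
t: 24.52
tool_pos: [491.1, 39.1, 147.6]
ee_rot: [0.992, -0.128, -0.002, 0.001]
ft_force: [0.4, 0.2, -0.3]
grip_width: 71.6
grip_force: 0.0
t: 25.1
tool_pos: [428.5, -131.7, 148.2]
ee_rot: [0.985, -0.174, -0.001, 0.0]
ft_force: [0.8, 1.2, 0.0]
grip_width: 72.1
grip_force: 0.0
row [170.8, 104.7, 67.9] [0.0, 0.002, -0.0] rows>= 5.1 q6 1.47 t 25.1
[-0.45 -0.1   2.07 -0.    1.18  1.47]
```

```bash
python3 -m inch '[[15,9,5,0,0,0],[45,28,15,0,0,0],[78,48,28,0,0,0],[110,68,42,0,0,0],[140,86,54,0,0,0],[160,98,62,0,0,0],[170,104,66,0,0,0],[171,105,66,0,0,0]]' 74;python3 -m inch '[[0,0,0,0,0,0],[0,0,0,0,0,0]]';  python3 -c "
from look import *
go([553.1,-288.6,-11],70)"
```

```text
t: 25.77
tool_pos: [556.5, -286.6, 81.0]
ee_rot: [0.985, -0.172, -0.001, -0.001]
ft_force: [0.1, 0.6, 0.2]
grip_width: 74.0
grip_force: 0.0
t: 25.93
tool_pos: [555.3, -285.1, 83.1]
ee_rot: [0.985, -0.171, -0.001, -0.001]
ft_force: [0.2, 0.4, 0.0]
grip_width: 74.3
grip_force: 0.0
row [-0.7, 4.2, 94.1] [-0.001, 0.002, 0.005] rows>= 2.3 q6 1.33 t 25.93
```

```bash
python3 -m inch '[[-0.7,4,15,0,0,0],[-0.7,4.2,35,0,0,0],[-0.7,4.2,58,0,0,0.005],[-0.7,4.2,76,0,0,0.005],[-0.7,4.2,88,0,0,0.005],[-0.7,4.2,94,0,0,0.005],[-0.7,4.2,94,0,0,0.005],[-0.7,4.2,94,0,0,0.005]]';  python3 -c "
from look import *
go([553.1,-288.6,-11],70)"
```

```text
t: 26.6
tool_pos: [554.1, -290.4, -9.6]
ee_rot: [0.985, -0.174, 0.0, 0.0]
ft_force: [-0.6, -0.6, 0.4]
grip_width: 74.1
grip_force: 0.0
row [-1.5, -1.4, 1.4] [0.0, -0.001, -0.001] rows>= 0.1 q6 1.33 t 26.6
```

Now I grip and lift straight up.

```bash
python3 -m inch '[[-1,-1.4,1,0,0,0],[-1,-1.4,1,0,0,0],[-1,-1.4,1,0,0,0]]' && python3 -m inch '[[0,0,0,0,0,0],[0,0,0,0,0,0],[0,0,0,0,0,0],[0,0,0,0,0,0],[0,0,0,0,0,0],[0,0,0,0,0,0]]' 40 50 && python3 -m inch '[[0,0,-2,0,0,0],[0,0,-5,0,0,0],[0,0,-9,0,0,0],[0,0,-14,0,0,0],[0,0,-20,0,0,0],[0,0,-30,0,0,0],[0,0,-45,0,0,0],[0,0,-60,0,0,0]]'; python3 -m inch '[[0,0,-20,0,0,0],[0,0,-45,0,0,0],[0,0,-70,0,0,0],[0,0,-95,0,0,0],[0,0,-115,0,0,0],[0,0,-125,0,0,0],[0,0,-130,0,0,0],[0,0,-130,0,0,0]]'
```

```text
t: 26.85
tool_pos: [554.0, -289.3, -10.1]
ee_rot: [0.985, -0.174, 0.001, 0.0]
ft_force: [-0.3, 1.0, -0.2]
grip_width: 73.9
grip_force: 0.0
t: 27.35
tool_pos: [553.9, -289.4, -10.5]
ee_rot: [0.985, -0.174, 0.001, 0.0]
ft_force: [-0.5, 0.9, 5.2]
grip_width: 53.3
grip_force: 52.6
t: 28.02
tool_pos: [552.8, -288.6, 49.4]
ee_rot: [0.985, -0.174, -0.001, -0.0]
ft_force: [-0.4, 0.1, -0.9]
grip_width: 53.5
grip_force: 52.6
t: 28.68
tool_pos: [553.7, -289.2, 180.2]
ee_rot: [0.985, -0.174, 0.001, 0.0]
ft_force: [-0.8, -0.1, -1.5]
grip_width: 53.3
grip_force: 52.6
```

```bash
cat >> look.py <<'E'
yaw,t=np.radians(10.6),np.radians(23.9); h=-np.array([np.cos(yaw),np.sin(yaw),0]); Z=np.array([0,0,1.])
d_=np.cos(t)*h-np.sin(t)*Z; zf=np.sin(t)*h+np.cos(t)*Z; lens=np.array([658,-43.4,319.]); focus=lens+140*d_
RF=np.stack([-d_,np.cross(-zf,-d_),-zf],1)
E
python3 - <<'E'
from look import *
off=np.array([-1,0,-41.5]); tcp=focus-RF@off; print(focus.round(1),tcp.round(1))
go(tcp+[-25,-110,0],R=RF); go(tcp,R=RF); print(robot.sense()['q'].round(2))
E
```

```text
[532.2 -66.9 262.3] [549.6 -63.7 224.7]
row [-66.9, -98.5, -44.7] [0.113, 0.405, -0.527] rows>= 5.4 q6 1.33 t 28.68
row [-81.1, -210.4, -44.8] [0.113, 0.405, -0.527] rows>= 5.5 q6 1.33 t 28.68
[-0.59  0.24  1.64 -0.    1.26  1.33]
```

```bash
python3 -m inch '[[-5,-8,-4,0.008,0.03,-0.04],[-14,-22,-10,0.023,0.084,-0.109],[-24,-36,-16,0.039,0.14,-0.182],[-34,-51,-23,0.057,0.205,-0.267],[-44,-66,-30,0.075,0.27,-0.351],[-54,-80,-37,0.092,0.33,-0.43],[-62,-92,-42,0.105,0.377,-0.491],[-67,-98.5,-45,0.113,0.405,-0.527]]'; python3 -m inch '[[0,0,0,0,0,0],[0,0,0,0,0,0]]'
python3 - <<'E'
from look import *
off=np.array([-1,0,-41.5]); tcp=focus-RF@off; go(tcp,R=RF); print(robot.sense()['q'].round(2))
E
```

```text
t: 29.35
tool_pos: [521.7, -171.1, 221.1]
ee_rot: [0.974, 0.091, 0.204, -0.022]
ft_force: [-0.1, -0.3, -1.0]
grip_width: 53.4
grip_force: 52.6
t: 29.52
tool_pos: [522.9, -173.0, 221.9]
ee_rot: [0.975, 0.089, 0.204, -0.021]
ft_force: [0.4, -0.1, -0.2]
grip_width: 53.4
grip_force: 52.6
row [43.3, -102.6, 16.3] [-0.003, 0.004, -0.003] rows>= 2.7 q6 0.62 t 29.52
[-0.62 -0.18  2.04  0.35  1.01  0.62]
```

```bash
python3 -m inch '[[4,-8,1,0,0,0],[10,-25,4,0,0,0],[18,-43,7,0,0,0],[26,-61,10,0,0,0],[34,-79,13,0,0,0],[40,-93,15,0,0,0],[43,-102,16,0,0,0],[43.3,-102.6,16.3,0,0.004,0]]'; python3 -m inch '[[0,0,0,0,0,0],[0,0,0,0,0,0],[0,0,0,0,0,0]]'
python3 - <<'E'
from look import *
S,d=grab('side','s13');T,dt=grab('top','t13')
off=np.array([-1,0,-41.5]); tcp=focus-RF@off; go(tcp,R=RF); s=robot.sense()
for n,p,D in(('side',S,d),('top',T,dt)):
    W=cloud(n,D); L=(W-focus)@np.stack([d_,np.cross(zf,d_),zf],1)   # focus frame
    h=cv2.cvtColor(p,cv2.COLOR_RGB2HSV)
    m=(abs(L[...,0])<40)&(abs(L[...,1])<45)&(L[...,2]>-50)&(L[...,2]<60)
    v,u=np.where(m); print(n,m.sum(),u.min(),u.max(),v.min(),v.max())
    g=m&(h[...,1]<70)&(h[...,2]>100); q=L[g]; print('  silver',g.sum(),np.percentile(q,[3,50,97],axis=0).round(1).tolist() if g.sum() else '')
    np.save(f'pics/{n}L.npy',L)
c=lambda p,u,v:cv2.resize(p[v-55:v+55,u-55:u+55],(400,400),interpolation=cv2.INTER_CUBIC)
cv2.imwrite('pics/c13.png',np.hstack([c(S,325,205),c(T,320,225)])[:,:,::-1])
E
```

```text
t: 30.18
tool_pos: [551.4, -61.9, 226.2]
ee_rot: [0.974, 0.091, 0.207, -0.021]
ft_force: [-0.5, -0.2, -0.2]
grip_width: 53.2
grip_force: 52.7
t: 30.43
tool_pos: [550.7, -64.6, 226.2]
ee_rot: [0.974, 0.09, 0.207, -0.02]
ft_force: [0.7, -0.5, -1.7]
grip_width: 53.0
grip_force: 52.7
row [-1.4, -1.3, 1.2] [-0.001, -0.002, -0.002] rows>= 0.1 q6 0.89 t 30.53
side 284 275 317 219 253
  silver 67 [[-11.8, -29.0, -11.5], [5.1, 26.3, 3.7], [9.0, 36.2, 53.1]]
top 364 306 347 243 265
  silver 141 [[-13.3, -26.1, -12.6], [-6.1, 0.2, 7.2], [-4.1, 25.4, 25.2]]
```

View pics/c13.png

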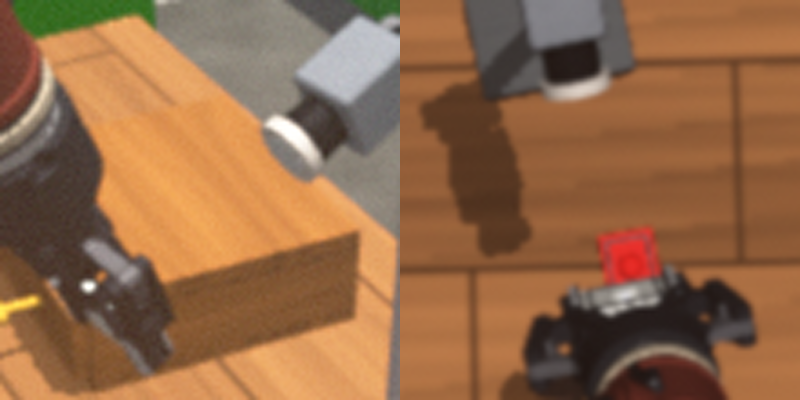

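The top view shows the bossed face turned to the lens at crop (630,295), centred in front of the barrel. The side view shows the fingers at (140,310), clear of the camera. I check this numerically in the lens frame.

```bash
cat > chk.py <<'E'
from look import *
import sys
C=[];N=4
acc=None
for k in range(N):
    T,dt=camera('top'); acc=dt[None] if acc is None else np.vstack([acc,dt[None]])
D=np.median(acc,0); W=cloud('top',D); L=(W-focus)@np.stack([d_,np.cross(zf,d_),zf],1)
h=cv2.cvtColor(T,cv2.COLOR_RGB2HSV)
g=(abs(L[...,0])<25)&(abs(L[...,1])<32)&(abs(L[...,2])<30)&(h[...,1]<70)&(h[...,2]>90)
q=L[g]; v,u=np.where(g); print(len(q),u.min(),u.max(),v.min(),v.max())
# rows of the face: median x by z bin and y bin
for z in range(-18,30,4):
    print(z,[(round(float(np.median(q[b,0])),1),int(b.sum())) if (b:=(q[:,2]>=z)&(q[:,2]<z+4)&(q[:,1]>=y)&(q[:,1]<y+9)).sum()>1 else None for y in range(-27,27,9)])
f=q[(q[:,2]<17)&((abs(q[:,1])>12)|(q[:,2]>13))]
A=np.c_[f[:,1:],np.ones(len(f))]; 
for _ in range(3):
    c=np.linalg.lstsq(A,f[:,0],rcond=None)[0]; r=f[:,0]-A@c; k=abs(r)<2*r.std()+.1; A,f=A[k],f[k]
print('face x = %.3f y + %.3f z + %.1f'%tuple(c),'std',r.std().round(2),len(f))
E
python3 chk.py
```

```text
147 311 339 247 256
-18 [None, None, None, None, None, None]
-14 [(-6.1, 2), (-6.3, 2), (-5.9, 2), None, (-5.6, 2), None]
-10 [(-5.7, 2), (-6.0, 4), None, None, (-5.7, 2), (-5.6, 2)]
-6 [(-6.1, 2), (-5.6, 2), None, None, (-6.2, 2), (-5.9, 3)]
-2 [None, None, (-7.8, 2), (-9.8, 3), (-5.4, 2), (-5.7, 2)]
2 [(-6.6, 5), (-5.7, 3), (-8.8, 3), (-9.6, 4), (-5.7, 3), (-5.9, 3)]
6 [(-9.7, 2), (-6.2, 3), (-7.8, 7), (-7.5, 8), (-6.0, 2), (-5.7, 3)]
10 [(-6.5, 2), (-5.8, 2), (-6.9, 2), (-6.3, 2), (-5.7, 3), None]
14 [None, None, (-6.2, 2), None, None, None]
18 [None, (-5.9, 3), (-6.4, 4), (-5.9, 5), (-5.7, 6), (-6.3, 2)]
22 [None, (-4.8, 3), (-5.0, 5), (-5.6, 3), (-4.6, 3), (-5.6, 2)]
26 [None, None, None, None, None, None]
face x = 0.004 y + -0.013 z + -5.9 std 0.44 52
```

```bash
python3 -m inch '[[-0.8,-0.2,0.5,0,0,0],[-1.8,-0.4,1.1,0,0,0],[-1.8,-0.4,1.1,0,0,0],[-1.8,-0.4,1.1,0,0,0],[-1.8,-0.4,1.1,0,0,0]]'; python3 -m inch '[[0,0,0,0,0,0],[0,0,0,0,0,0],[0,0,0,0,0,0],[0,0,0,0,0,0]]'; python3 chk.py
python3 - <<'E'
from look import *
off=np.array([-1,0,-41.5]); go(focus-RF@off,R=RF)
# recheck lens from current views: top-face plane and ring
T=np.load('pics/t13.npz');S=np.load('pics/s13.npz');F=np.stack([d_,np.cross(zf,d_),zf],1)
for n,z in(('top',T),('side',S)):
    L=(cloud(n,z['d'])-lens)@F; p=z['p'].astype(int); hh=cv2.cvtColor(z['p'],cv2.COLOR_RGB2HSV)
    near=(abs(L[...,1])<40)&(abs(L[...,2])<40)&(L[...,0]>-110)&(L[...,0]<25)
    body=L[near&(L[...,0]<-40)&(L[...,0]>-85)&(L[...,2]>19)]; print(n,'body top z',np.median(body[:,2]).round(1),'y ext',np.percentile(body[:,1],[2,98]).round(1),'slope z/x',np.polyfit(body[:,0],body[:,2],1)[0].round(3))
    ring=L[near&(L[...,0]>-20)]; print('  ring x max',np.percentile(ring[:,0],[50,90,97]).round(1),'y',np.percentile(ring[:,1],[2,98]).round(1),'z',np.percentile(ring[:,2],[2,98]).round(1))
E
```

```text
t: 31.15
tool_pos: [549.3, -63.8, 224.7]
ee_rot: [0.974, 0.09, 0.207, -0.02]
ft_force: [-0.0, 0.3, -0.7]
grip_width: 53.4
grip_force: 52.7
t: 31.48
tool_pos: [549.4, -63.8, 224.7]
ee_rot: [0.974, 0.09, 0.207, -0.02]
ft_force: [-0.2, 0.3, -0.5]
grip_width: 53.2
grip_force: 52.7
145 311 339 245 256
-18 [None, None, None, None, None, None]
-14 [(-4.2, 2), (-4.7, 3), None, None, (-4.1, 2), (-4.0, 2)]
-10 [(-4.6, 2), (-3.8, 3), (-6.0, 2), None, (-4.0, 2), None]
-6 [(-4.7, 3), None, None, None, (-4.5, 2), (-4.2, 5)]
-2 [(-3.9, 2), (-4.2, 3), (-8.0, 2), (-7.8, 2), (-4.3, 2), None]
2 [(-5.6, 3), (-4.3, 2), (-7.7, 3), (-8.3, 5), (-3.9, 2), (-5.2, 2)]
6 [None, (-4.6, 3), (-5.7, 6), (-5.8, 7), (-4.5, 2), None]
10 [(-5.0, 2), (-4.3, 2), (-4.7, 4), (-4.4, 3), (-4.1, 3), None]
14 [None, None, None, None, (-4.9, 3), None]
18 [None, (-4.3, 5), (-4.5, 5), (-3.8, 6), (-4.0, 4), None]
22 [None, (-2.5, 3), (-4.0, 3), (-3.9, 2), (-3.4, 2), None]
26 [None, None, None, None, None, None]
face x = 0.004 y + -0.021 z + -4.4 std 0.5 52
row [0.2, -0.1, 0.1] [-0.002, -0.002, -0.001] rows>= 0.0 q6 0.89 t 31.68
top body top z 23.1 y ext [-23.7  19.7] slope z/x 0.006
  ring x max [-7.7 -0.9  0.6] y [-21.6  16.8] z [ 0.6 22.4]
side body top z 22.9 y ext [-22.9  21.1] slope z/x 0.009
  ring x max [-1.7  1.7  2.2] y [-19.5  18.9] z [-15.7  21.9]
```

Everything agrees within about 1 mm and 1°. I make one last 0.6 mm sideways trim, let it settle and hand in.

```bash
python3 -m inch '[[0,-0.6,0,0,0,0],[0,-0.6,0,0,0,0],[0,-0.6,0,0,0,0],[0,-0.6,0,0,0,0],[0,-0.6,0,0,0,0],[0,-0.6,0,0,0,0]]'; python3 -c "
from look import *
drawer('s14')
print(robot.sense()['dq'].round(4)); print(robot.sign_off())"
```

```text
t: 32.18
tool_pos: [549.3, -63.3, 224.8]
ee_rot: [0.974, 0.09, 0.207, -0.02]
ft_force: [1.0, 0.3, -1.1]
grip_width: 53.2
grip_force: 52.7
brass 121 579.5 [581.5 588. ]
[ 0.      0.0002  0.     -0.0016 -0.     -0.0005]
the job is handed in; nothing more can be done
None
```

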